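Change the book behind the bench weights

ROBOT

A 6-joint arm with a two-finger parallel gripper is mounted at the origin on the work surface. World frame = base frame: x ahead of the robot, y to its left, z up, the work surface at z = 0. Lengths are in m, angles in rad, forces in N, time in s.
With the tool pointing down it reaches from about 0.425 to 0.925 m from the base axis. Payload 12.5 kg.
Tool frame: the origin (TCP) lies midway between the tips of the shut fingers; the grasp point (between the pads) lies manip.grip_depth behind it (manip.grip_depth is the distance from the TCP to the grasp point, in m); z points along the fingers, x is the direction in which the jaws open and shut, and the axes are right-handed (so a half turn about z gives the same grasp; the last joint's range is limited). The gripper opens to 85 mm and grips with 20 to 120 N. Pads are 22 mm wide; open, the fingers measure 114 mm over their backs; the gripper's body (76 mm by 85 mm) begins 54 mm behind the grasp point. The pads swing forward as they close: fully open they stand 13 mm farther back than shut.
Start: joints at [-1.363, 0.491, 1.559, -0, 1.092, -0.106], TCP at [0.193, -0.594, 0.231] pointing down, gripper open.
Joint ranges: [-3.1, 3.1], [-0.84, 2.19], [0.05, 2.79], [-1.13, 4.28], [0.06, 2.93], [-2.69, 2.69]. Speed limits (rad/s): [2.22, 2.22, 2.79, 3.14, 3.14, 3.14].

INTERFACE

Orientations are given as a unit quaternion [w, x, y, z].
In Python, from rig import manip gives the robot as it stands. Calls block until the motion is done:
- manip.reach(position, orientation): joint-space move of the TCP to a pose.
- manip.move_linear(position, max_speed=0.15, rot=None, max_force=None): straight line of the TCP; rot=None keeps the orientation; max_speed is the mean speed in m/s. With max_force (N) it stops when the force on the tool has changed by that much, and returns True; else False.
- manip.move_j(angles): joint-space move.
- manip.gripper_to(opening, grip_force=None): finger opening in m; grip_force is the grip in N (None keeps the last); returns when the fingers have stopped.
- manip.sleep(seconds).
- manip.solve_ik(position, orientation): joint angles nearest the present ones, or None.
- manip.state(): the state.
- manip.read_camera(name): name is "side" or "top" or "wrist"; returns (picture, depth): 480x640x3 uint8, red, green, blue; 480x640 float32, m along the optical axis (not along the pixel's ray), 0 where there is no reading.
- manip.camera_info(name): a dict with "intrinsics" (3x3 intrinsics, pixels), "world_from_camera" (4x4, takes a point from camera to world coordinates); the wrist camera has in their place "mount" (4x4, takes a point from camera to tool coordinates, whose origin is the TCP and whose axes are the tool frame's). Camera axes: x right, y down, z forward; pixel columns grow to the right and rows downward; lengths in m; the calibration is good to about 2 mm. A picture is of the moment at which its call begins: read the wrist's pose just before it. camera_info takes no time and is no camera call.
A pose or a line that the arm cannot do raises manip.MotionError and nothing moves.
- manip.finish_job(): hands the job in, once; it reports no verdict.
The state is a dict: "t": time; "joint_positions": joint angles; "joint_velocities": joint speeds; "joint_efforts": joint torques, N m; "ee_pos": TCP position; "orientation": TCP orientation; "force": force on the tool from outside, world axes, zero at the start; "moment": the same for the moment, N m; "gripper_width": finger opening in m.
Only numpy, scipy, OpenCV 4.12 (cv2) and the standard library are available. Lean on these libraries where they do the work, as an engineer would, in place of code of your own. Each camera call takes 0.05 s, during which the arm holds its last target.

TASK

Stand the two brass weights that block the thick book aside in the shallow steel tray, then lift the thick book off the fence board and lay it flat and lengthwise in the middle of the slatted rack. Put the waiting thin book where the thick one was, flat, centred along the fence and square up against it. Finally stand each weight back upright on the very spot it came from, in front of the book, and leave the paste jar and the bone folder where they are.

Things in the scene. Friction and masses are not known exactly. Their poses are not given: they have to be found in the camera images.
- fence_board: Fixed wooden board, 130 (x) x 160 (y) x 8 mm thick, origin at the centre of its underside, x pointing away from the robot. Along its far edge runs a low fence, top 10 mm above the board, from x = +45 to +65. The thick book lies on the board at x = +14, y = 0, long side along the fence; the thin book then belongs there, touching the fence or a few mm off it (its centre near x = +16, y = 0).
- tray: Fixed shallow open steel tray, 110 (its x) x 170 (its y) mm, rim 10 mm high, walls and floor 5 mm, origin at the centre of its underside, empty at the start. Room for both weights side by side along its y, e.g. at y = +38 and -38 mm.
- rack: Fixed slatted wooden drying rack, 110 (its x) x 170 (its y) mm, 20 mm high with a level top of five slats running along its y (the lengthwise direction of the rack), origin at the centre of its underside, empty at the start.
- thick_book: Loose thick closed book with raised bands on the spine, rigid, 56 (x) x 120 (y, its length) x 34 mm thick, about 0.22 kg, lying flat, origin at the centre of its underside, z up. It is too long to grip across its length; grip it across its 56 mm width with the fingertips above the fence.
- thin_book: Loose thin closed book with a smooth spine, rigid, 50 (x) x 100 (y, its length) x 28 mm thick, about 0.16 kg, lying flat on the bench, origin at the centre of its underside, z up.
- round_weight: Loose brass weight with a round body, 44 mm diameter x 36 mm high, on top of it a neck 14 mm thick and a knob 22 mm in diameter, from 45 to 65 mm above the underside; about 0.5 kg. Stands on the fence board before the thick book, at the board's x = -39 and y = +33 or -33 mm. Origin at the centre of its underside, z up.
- square_weight: Loose brass weight with a square body, 44 x 44 x 36 mm, on top of it a neck 14 mm thick and a knob 22 mm in diameter, from 45 to 65 mm above the underside; about 0.6 kg. Stands on the fence board before the thick book, at the board's x = -39 and y = +33 or -33 mm. Origin at the centre of its underside, z up; sides along x and y.
- paste_jar: Bystander: loose closed glass jar, 56 mm diameter, 75 mm high, origin at the centre of its underside. To be left alone.
- bone_folder: Bystander: loose flat white bone folder, 152 mm long, 22 mm wide, 5 mm thick, lying beyond the fence board, origin at the centre of its underside. To be left alone.
Mind the look-alikes: they are no part of the job. What is shaped like the fence_board but purple or turquoise is not meant.

How it is judged:
By the outcome, as a careful person would: the job done as asked, in the order asked, and still so for the second after the job is handed in, with the robot touching nothing.
It also fails if it takes over 144 s, if anything falls off the work surface, if the arm or the gripper's body presses on something with over 40 N, if the wrist force passes 120 N, or if a joint passes its speed limit or range.

## Working session

There is one attempt and no reset: what is moved stays moved. The work goes in short steps, each a Python script; the robot and the scene stay as the last script left them, time stands still between calls to the robot, and variables do not carry over. Pictures are saved under pics/ and viewed, and the job is handed in when it is done.

```bash
ls; mkdir -p pics
python3 - <<'E'
from rig import manip
import cv2, numpy as np
for n in("top","side"):
    p,d=manip.read_camera(n); cv2.imwrite(f"pics/{n}0.png",p[:,:,::-1]); np.save(f"pics/{n}0.npy",d)
    i=manip.camera_info(n); print(n,i["intrinsics"],np.round(i["world_from_camera"],4))
print(manip.camera_info("wrist"),manip.grip_depth,manip.state())
E
```

```text
pics
top [[535.84722966   0.         327.43318412]
 [  0.         535.84722966 235.88091942]
 [  0.           0.           1.        ]] [[-0.0093 -0.9917  0.1284  0.4479]
 [-0.9998  0.0115  0.0163  0.0856]
 [-0.0176 -0.1282 -0.9916  1.1214]
 [ 0.      0.      0.      1.    ]]
side [[506.76213939   0.         317.05421219]
 [  0.         506.76213939 236.69170047]
 [  0.           0.           1.        ]] [[-8.736e-01 -3.140e-01  3.719e-01  1.736e-01]
 [-4.867e-01  5.644e-01 -6.668e-01  8.830e-01]
 [-5.000e-04 -7.635e-01 -6.458e-01  7.934e-01]
 [ 0.000e+00  0.000e+00  0.000e+00  1.000e+00]]
{'intrinsics': array([[394.55539512,   0.        , 315.67751441],
       [  0.        , 394.55539512, 238.02220521],
       [  0.        ,   0.        ,   1.        ]]), 'mount': array([[ 9.99999190e-01, -6.15645284e-04,  1.11437003e-03,
        -1.16687614e-04],
       [ 2.98854141e-04,  9.64361120e-01,  2.64589380e-01,
        -6.74755948e-02],
       [-1.23754834e-03, -2.64588833e-01,  9.64360523e-01,
        -1.42337868e-01],
       [ 0.00000000e+00,  0.00000000e+00,  0.00000000e+00,
         1.00000000e+00]])} 0.0187 {'t': 0.1, 'joint_positions': array([-1.36257074e+00,  4.91504859e-01,  1.55937898e+00, -4.49228947e-06,
        1.09172742e+00, -1.05588092e-01]), 'joint_velocities': array([-4.42035784e-04,  6.19690389e-04, -3.52102905e-04, -9.38678531e-04,
       -1.42056923e-04,  6.55650140e-05]), 'joint_efforts': array([ 4.81390118e-03, -6.19447589e+01, -2.62026465e+01,  4.63846987e-06,
        2.91064840e-03,  2.55912497e-06]), 'ee_pos': array([ 0.19291621, -0.59427067,  0.230786  ]), 'orientation': array([-3.39703864e-04,  8.08915922e-01, -5.87924120e-01, -3.79465044e-04]), 'force': array([-0.21641609, -0.51052704,  0.07465372]), 'moment': array([ 0.02954079, -0.00751273, -0.01554038]), 'gripper_width': 0.08562815529804477}
```

View pics/top0.png

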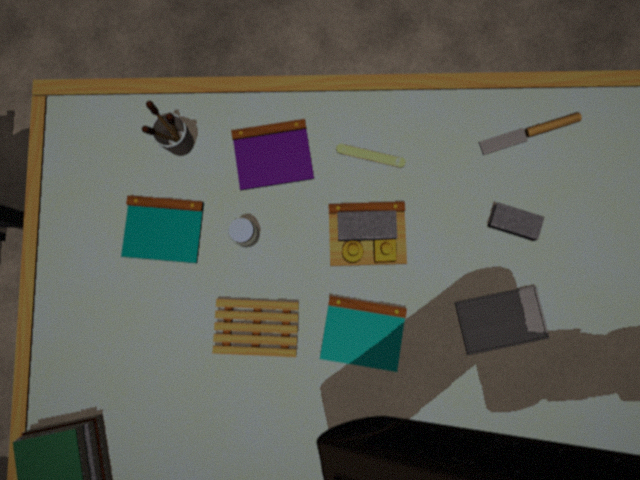

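View pics/side0.png

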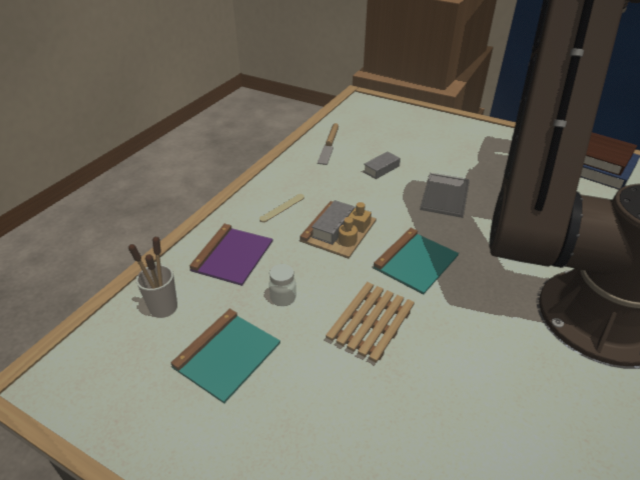

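The top view shows the real fence board (plain wood, with the thick book and weights) at about (367,233). Its purple look-alike is at (273,155), and the turquoise ones are at (162,230) and (363,332). The tray is at (502,319), the rack at (256,327), the thin book at (516,221), the jar at (242,230) and the folder at (370,156). Next I'll measure from the depth.

```bash
cat > h.py <<'E'
import numpy as np, cv2
from rig import manip
from scipy.spatial.transform import Rotation as R
def T_of(s):
    T=np.eye(4); q=s["orientation"]; T[:3,:3]=R.from_quat([q[1],q[2],q[3],q[0]]).as_matrix(); T[:3,3]=s["ee_pos"]; return T
def cloud(n):
    """world points HxWx3, picture"""
    s=manip.state(); p,d=manip.read_camera(n); i=manip.camera_info(n)
    W=i["world_from_camera"] if "world_from_camera" in i else T_of(s)@i["mount"]
    K=i["intrinsics"]; v,u=np.mgrid[:480,:640]
    c=np.stack([(u-K[0,2])/K[0,0]*d,(v-K[1,2])/K[1,1]*d,d],-1)
    P=c@W[:3,:3].T+W[:3,3]; P[d==0]=np.nan
    return P,p,K,W
def ortho(P,p,cx,cy,half=0.15,res=0.0005,zmin=-.01,zmax=.15,pct=None):
    """orthographic map: image up=+x, left=+y ; returns colour, height"""
    n=int(2*half/res); H=np.full((n,n),np.nan); C=np.zeros((n,n,3),np.uint8)
    q=P.reshape(-1,3); c=p.reshape(-1,3)
    r=np.round((cx+half-q[:,0])/res); k=np.round((cy+half-q[:,1])/res)
    m=np.isfinite(q[:,2])&(r>=0)&(r<n)&(k>=0)&(k<n)&(q[:,2]>zmin)&(q[:,2]<zmax)
    o=np.argsort(q[m,2]); r=r[m].astype(int)[o];k=k[m].astype(int)[o]
    H[r,k]=q[m,2][o]; C[r,k]=c[m][o]
    return C,H
def quat(yaw):
    """tool down, jaw (tool x) along world direction yaw"""
    x=np.array([np.cos(yaw),np.sin(yaw),0]); z=np.array([0,0,-1.]); y=np.cross(z,x)
    q=R.from_matrix(np.stack([x,y,z],1)).as_quat(); return np.array([q[3],q[0],q[1],q[2]])
def rect(pts):
    (c,s,a)=cv2.minAreaRect((np.asarray(pts)[:,:2]*1000).astype(np.float32)); return np.round(c,1),np.round(s,1),round(a,1)
E
python3 - <<'E'
from h import *
P,p,K,W=cloud("top")
for n,(u,v) in dict(board=(345,258),bench=(300,250),book=(367,225),round=(352,251),square=(385,250),thin=(516,221),tray=(502,319),rack=(256,323),jar=(242,230),folder=(370,156)).items():
    print(n,np.round(np.nanmedian(P[v-1:v+2,u-1:u+2].reshape(-1,3),0),4))
print(manip.state()["t"])
E
```

```text
board [0.5435 0.0682 0.0424]
bench [5.637e-01 1.619e-01 2.000e-04]
book [0.6092 0.0227 0.0431]
round [0.5534 0.0549 0.0745]
square [ 0.5541 -0.0099  0.0738]
thin [ 0.6157 -0.2848  0.0262]
tray [ 0.4166 -0.2519  0.0057]
rack [0.4133 0.2512 0.0165]
jar [0.5968 0.2714 0.0763]
folder [0.7637 0.0112 0.006 ]
0.15
```

```bash
python3 - <<'E'
from h import *
for n,(x,y) in dict(thin=(.61,-.285),tray=(.43,-.25),board=(.58,.02),rack=(.44,.25)).items():
    z=.2
    yaw=np.arctan2(y,x)+np.pi/2
    if n=="board": yaw=np.pi/2
    try: manip.reach([x,y,z],quat(yaw))
    except manip.MotionError as e: print(n,e); continue
    manip.sleep(.2)
    P,p,K,W=cloud("wrist"); np.savez(f"pics/w_{n}.npz",P=P,p=p,W=W,K=K); cv2.imwrite(f"pics/w_{n}.png",p[:,:,::-1])
    s=manip.state(); print(n,s["t"],s["ee_pos"],s["joint_positions"].round(2))
E
python3 -c "
import cv2,numpy as np
i=[cv2.resize(cv2.imread(f'pics/w_{n}.png'),(400,300)) for n in('thin','tray','board','rack')]
cv2.imwrite('pics/w4.png',np.vstack([np.hstack(i[:2]),np.hstack(i[2:])]))"
```

```text
thin 2.2833 [ 0.60973318 -0.28552564  0.20003281] [-0.54  0.59  1.46 -0.    1.09 -1.67]
tray 3.2917 [ 0.43071859 -0.25017264  0.1996841 ] [-0.66  0.35  1.9   0.    0.89 -1.7 ]
board 4.725 [0.57992282 0.01902127 0.2000992 ] [-0.08  0.46  1.71 -0.    0.97 -1.65]
rack 6.025 [0.44058018 0.2493265  0.19987497] [ 0.38  0.36  1.88 -0.    0.9  -1.7 ]
```

View pics/w4.png

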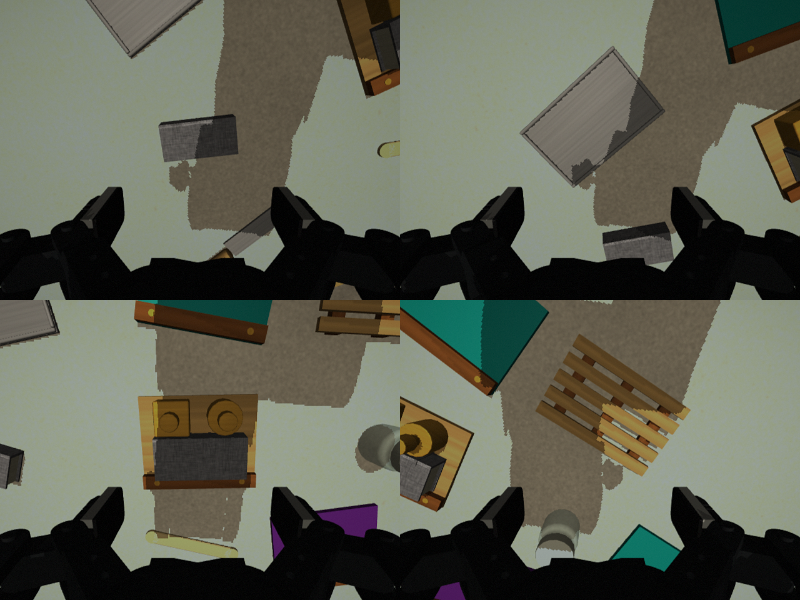

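The wrist views show the thin book (198,137), tray (592,117), the wooden board with both weights (197,440) and the rack (613,405); positions are in the 2x2 mosaic. Next I'll fit poses to these.

Run:
```python
from h import *
def L(n):
    z=np.load(f"pics/w_{n}.npz"); return z["P"],z["p"]
def sel(P,c,r,z0,z1):
    m=np.isfinite(P[...,2])&(np.hypot(P[...,0]-c[0],P[...,1]-c[1])<r)&(P[...,2]>z0)&(P[...,2]<z1)
    k=cv2.morphologyEx(m.astype(np.uint8),cv2.MORPH_OPEN,np.ones((3,3)))
    return P[k>0]
def rep(n,q): print(n,len(q),rect(q),"med z",np.round(np.median(q[:,2])*1000,1))
P,p=L("thin"); q=sel(P,(.615,-.285),.1,.02,.04); rep("thin top",q)
P,p=L("board")
rep("bench",sel(P,(.5,.15),.05,-.02,.02))
q=sel(P,(.6,.02),.1,.039,.048); rep("thick top+bodies",q)
for n,c in(("round",(.553,.055)),("square",(.554,-.01))):
    rep(n+" knob",sel(P,c,.025,.066,.09)); q=sel(P,c,.04,.0435,.0500); rep(n+" body",sel(P,c,.034,.0435,.05))
rep("board incl fence",sel(P,(.59,.022),.12,.0045,.023))
rep("fence",sel(P,(.645,.022),.09,.0145,.022))
P,p=L("tray")
rep("tray",sel(P,(.42,-.245),.13,.002,.02)); rep("rim",sel(P,(.42,-.245),.13,.0076,.02))
P,p=L("rack"); rep("rack",sel(P,(.42,.245),.13,.0145,.03))
```

```text
thin top 7409 (array([ 618. , -287.5]), array([100.1,  50.6]), 71.3) med z 27.9
bench 12026 (array([499.9, 150. ]), array([99.6, 98.8]), 88.1) med z -0.3
thick top+bodies 14213 (array([587.7,  22. ]), array([103.6, 120.4]), 1.0) med z 42.3
round knob 766 (array([557.2,  52.4]), array([21.1, 21. ]), 13.8) med z 72.7
round body 317 (array([557.8,  51.4]), array([34. , 38.5]), 42.0) med z 44.2
square knob 767 (array([558.4, -13.4]), array([20.9, 21.3]), 51.2) med z 72.8
square body 397 (array([558.5, -13.7]), array([40.6, 39.9]), 0.2) med z 44.1
board incl fence 10679 (array([597.6,  20.3]), array([131.1, 160.7]), 1.0) med z 8.3
fence 2718 (array([652.4,  21.2]), array([ 21.4, 160.2]), 1.0) med z 18.0
tray 25566 (array([ 416.3, -250.7]), array([110.1, 171.1]), 11.2) med z 5.1
rim 3642 (array([ 416.4, -251.2]), array([110.1, 170. ]), 11.2) med z 9.6
rack 21175 (array([405.7, 251.7]), array([170.5, 110.6]), 86.9) med z 19.8
```

Sizes and heights match the description:

| Item | Centre (mm) | Yaw |
|---|---|---|
| Board | (597.6, 20.3) | 1° |
| Tray | (416.3, -250.7) | 11.2° |
| Rack | (405.7, 251.7) | -3.1° |
| Thin book | (618, -287.5) | -18.7° |

The board I picked fits because it is wooden, 131x161 mm, and carries the book and weights. One enlarged crop will confirm it before I reach.

```bash
python3 -c "
import cv2
i=cv2.imread('pics/w_board.png')[130:340,180:460]; cv2.imwrite('pics/crop_board.png',cv2.resize(i,None,fx=2.5,fy=2.5,interpolation=cv2.INTER_CUBIC))"
```

```text
(no output)
```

View pics/crop_board.png

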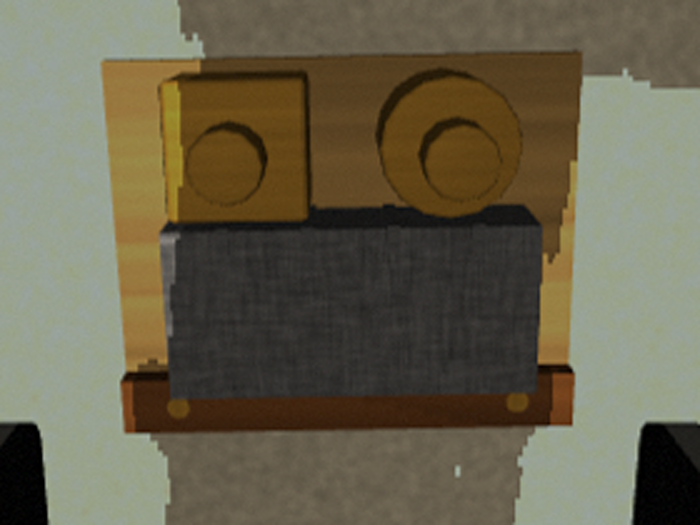

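The crop shows the wooden board with the square weight (crop 235,150), the round weight (450,145), and the thick book up against the fence. I'll start with the square weight.

```bash
cat >> h.py <<'E'
def pick(x,y,z,yaw,pre,width,force,hi=.16):
    q=quat(yaw); manip.gripper_to(pre); manip.reach([x,y,hi],q)
    hit=manip.move_linear([x,y,z],.12,max_force=15); 
    if hit: print("HIT on approach",manip.state()["ee_pos"]); return False
    manip.gripper_to(width,grip_force=force); s=manip.state(); print("grip w",s["gripper_width"])
    f0=s["force"]; manip.move_linear([x,y,hi],.12); manip.sleep(.2); s=manip.state()
    print("lifted w",s["gripper_width"],"dF",(s["force"]-f0).round(1),"t",s["t"]); return True
def place(x,y,z,yaw,opening,hi=.16,over=.003,ff=6):
    q=quat(yaw); manip.reach([x,y,hi],q); manip.move_linear([x,y,z+.008],.1); manip.sleep(.1)
    hit=manip.move_linear([x,y,z-over],.02,max_force=ff); s=manip.state(); print("down hit",hit,"z",s["ee_pos"].round(4),"want",z)
    manip.gripper_to(opening); manip.move_linear([x,y,hi],.12); s=manip.state(); print("t",s["t"],"force",s["force"].round(1))
D=np.pi/180
E
python3 - <<'E'
from h import *
if pick(.5584,-.0134,.0475,91*D,.05,.01,60):
    s=manip.state(); print(s["ee_pos"])
E
```

```text
grip w 0.019845334483716663
lifted w 0.020235954623373395 dF [  2.   -1.9 -12. ] t 10.35
[ 0.55820115 -0.01339438  0.15938243]
```

Run:
```python
from h import *
print(manip.state()["force"])
place(.4237,-.2880,.0445,101.2*D,.05)
if pick(.5572,.0524,.0495,91*D,.05,.01,60):
    print(manip.state()["force"])
    place(.4089,-.2134,.0465,101.2*D,.05)
manip.reach([.43,-.25,.2],quat(101.2*D)); manip.sleep(.2)
P,p,K,W=cloud("wrist"); np.savez("pics/w_tray2.npz",P=P,p=p); cv2.imwrite("pics/w_tray2.png",p[:,:,::-1])
```

```text
[ 0.12263532 -0.29036806 -6.52129657]
down hit True z [ 0.4237 -0.2881  0.0453] want 0.0445
t 14.775 force [-0.5  0.7 -0.9]
grip w 0.020202924538139554
lifted w 0.01969904464271551 dF [  1.1  -0.7 -10.2] t 19.0833
[ 0.53718035  0.74479599 -4.84368171]
down hit True z [ 0.409  -0.2134  0.0472] want 0.0465
t 23.475 force [ 0.  0. -0.]
```

View pics/w_tray2.png

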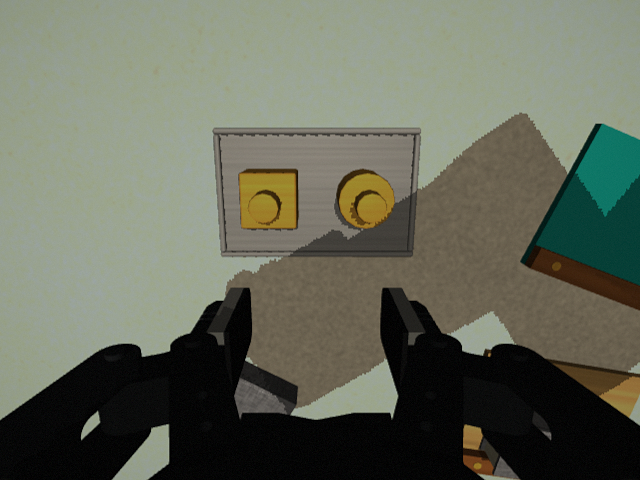

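Both weights stand upright in the tray, square at (268,198) and round at (366,198). Next I'll re-measure the thick book now that it's uncovered.

```bash
cat >> h.py <<'E'
def sel(P,c,r,z0,z1):
    m=np.isfinite(P[...,2])&(np.hypot(P[...,0]-c[0],P[...,1]-c[1])<r)&(P[...,2]>z0)&(P[...,2]<z1)
    k=cv2.morphologyEx(m.astype(np.uint8),cv2.MORPH_OPEN,np.ones((3,3)))
    return P[k>0]
def rep(n,q): print(n,len(q),rect(q),"med z",np.round(np.median(q[:,2])*1000,1))
E
python3 - <<'E'
from h import *
manip.gripper_to(.085)
manip.reach([.60,.02,.2],quat(91*D)); manip.sleep(.2)
P,p,K,W=cloud("wrist"); cv2.imwrite("pics/w_b2.png",p[:,:,::-1])
rep("thick",sel(P,(.61,.02),.1,.036,.048))
rep("board",sel(P,(.597,.02),.12,.0045,.023)); rep("fence",sel(P,(.652,.02),.09,.0145,.022))
# tool yaw for jaw along board x
for yaw in (1*D,181*D):
    for c in ([.6116,.0205,.12],): print(yaw,manip.solve_ik(c,quat(yaw)))
for yaw in (-3.1*D,176.9*D): print(yaw,manip.solve_ik([.4057,.2517,.08],quat(yaw)))
for yaw in (-18.7*D,161.3*D): print(yaw,manip.solve_ik([.618,-.2875,.08],quat(yaw)))
E
```

```text
thick 10659 (array([610.6,  22.3]), array([ 57.6, 120.4]), 0.9) med z 41.9
board 17546 (array([597.5,  20.3]), array([130.4, 160.7]), 0.9) med z 8.1
fence 3153 (array([652.2,  21. ]), array([ 20.9, 160.1]), 0.9) med z 18.0
0.017453292519943295 [-7.43928317e-02  5.98933583e-01  1.70171706e+00 -4.44089210e-16
  8.40942014e-01 -9.18461243e-02]
3.1590459461097367 None
-0.054105206811824215 [ 4.16820245e-01  5.18841666e-01  2.06251844e+00 -4.44089210e-16
  5.60232552e-01  4.70925452e-01]
3.087487446777969 [ 4.16820245e-01  5.18841666e-01  2.06251844e+00 -4.44089210e-16
  5.60232552e-01 -2.67066720e+00]
-0.32637657012293964 [-5.32265982e-01  7.31866567e-01  1.53997360e+00 -4.44089210e-16
  8.69752483e-01 -2.05889411e-01]
2.815216083466854 None
```

Run:
```python
from h import *
if pick(.6108,.0220,.0210,.9*D,.085,.04,60):
    manip.reach([.6108,.0220,.16],quat(.9*D))
    P,p,K,W=cloud("wrist"); cv2.imwrite("pics/w_b3.png",p[:,:,::-1])
    print(manip.state()["force"])
```

```text
grip w 0.05463260188749031
lifted w 0.05481858156957239 dF [ 2.3 -0.8 -8.5] t 30.8083
[ 0.20285923 -0.18624637 -2.50847323]
```

View pics/w_b3.png

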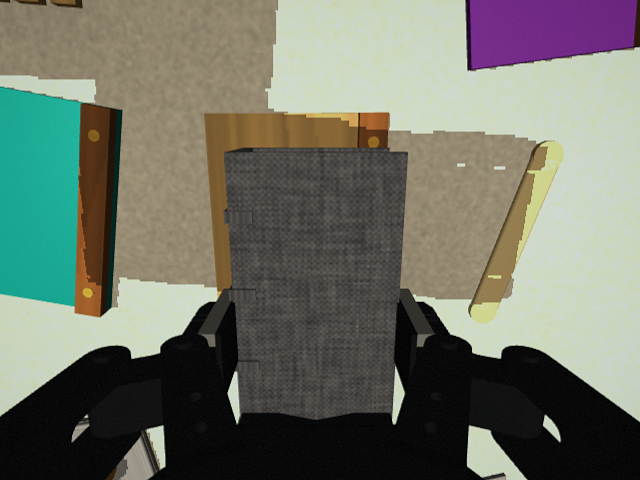

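The book is held level between the pads, which sit at (220,330) and (415,330). Next it goes on the rack.

Run:
```python
from h import *
place(.4057,.2517,.0330,-3.1*D,.075)
manip.reach([.44,.25,.2],quat(86.9*D)); manip.sleep(.2)
P,p,K,W=cloud("wrist"); cv2.imwrite("pics/w_r2.png",p[:,:,::-1])
rep("book on rack",sel(P,(.406,.25),.1,.045,.065)); rep("rack",sel(P,(.406,.25),.13,.0145,.03))
```

```text
down hit True z [0.4058 0.2517 0.0338] want 0.033
t 35.6917 force [0.2 0.1 0.8]
book on rack 12855 (array([406.3, 252.2]), array([120.4,  56.8]), 86.9) med z 53.9
rack 12456 (array([405.8, 251.3]), array([170.5, 110.4]), 86.9) med z 19.9
```

View pics/w_r2.png

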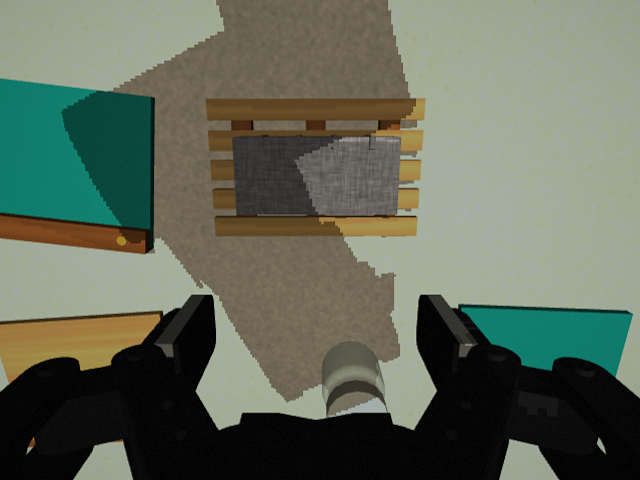

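The thick book lies centred on the rack, within 1 mm and at the same yaw. Next is the thin book.

Run:
```python
from h import *
if pick(.618,-.2875,.0120,-18.7*D,.085,.04,60):
    place(.6145,.0206,.0200,.9*D,.07)
manip.reach([.60,.02,.2],quat(91*D)); manip.sleep(.2)
P,p,K,W=cloud("wrist"); cv2.imwrite("pics/w_b4.png",p[:,:,::-1])
rep("thin",sel(P,(.61,.02),.1,.029,.048))
rep("board",sel(P,(.597,.02),.12,.0045,.023)); rep("fence",sel(P,(.652,.02),.09,.0145,.022))
```

```text
grip w 0.048441010423836264
lifted w 0.04878820883840187 dF [ 0.3 -0.6 -7.5] t 43.0667
down hit True z [0.6146 0.0206 0.0207] want 0.02
t 47.8917 force [-0.1 -0.1  0.6]
thin 7592 (array([615.3,  20.5]), array([ 50.2, 100.2]), 0.9) med z 35.9
board 20862 (array([597.5,  20.3]), array([130.3, 160.5]), 0.9) med z 8.1
fence 3464 (array([652.2,  21.1]), array([ 20.9, 160.2]), 1.0) med z 18.0
```

View pics/w_b4.png

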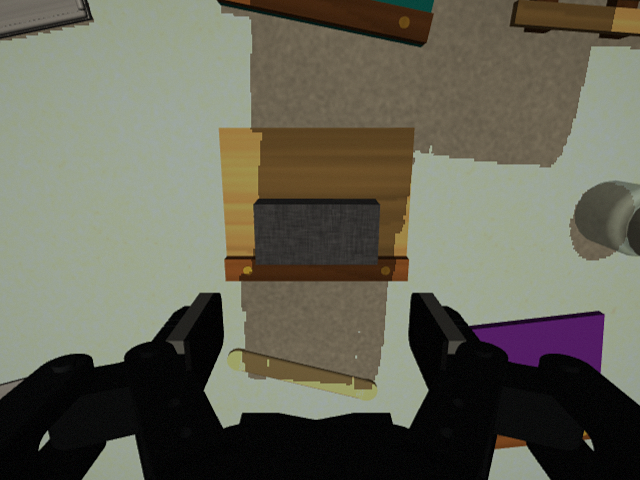

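The thin book is flat, square to the fence (0.9° against 0.9 to 1.0°), centred in y and about 2 mm off the fence. Now the weights go back.

Run:
```python
from h import *
if pick(.4089,-.2134,.0465,101.2*D,.05,.01,60):
    place(.5574,.0524,.0495,91*D,.05)
if pick(.4237,-.2880,.0465,101.2*D,.05,.01,60):
    place(.5586,-.0134,.0495,91*D,.05)
manip.reach([.58,.02,.2],quat(90*D)); manip.sleep(.2)
P,p,K,W=cloud("wrist"); cv2.imwrite("pics/w_b5.png",p[:,:,::-1])
for n,c in(("round",(.5572,.0524)),("square",(.5584,-.0134))):
    rep(n+" knob",sel(P,c,.025,.066,.09)); rep(n+" body",sel(P,c,.034,.0405,.05))
rep("thin",sel(P,(.625,.02),.055,.029,.039))
rep("board",sel(P,(.597,.02),.12,.0045,.023))
manip.reach([.43,-.25,.25],quat(91*D)); manip.sleep(.3)
p,d=manip.read_camera("top"); cv2.imwrite("pics/top_end.png",p[:,:,::-1])
```

```text
grip w 0.019982149593869653
lifted w 0.01999487818950896 dF [  1.   -2.2 -12.6] t 53.8167
down hit True z [0.5575 0.0525 0.0502] want 0.0495
t 58.15 force [ 0.1 -0.3 -0. ]
grip w 0.01988672076755367
lifted w 0.01987237941871078 dF [  0.3  -2.1 -13.3] t 62.5083
down hit True z [ 0.5587 -0.0133  0.0502] want 0.0495
t 66.85 force [0.6 0.3 0.9]
round knob 780 (array([557. ,  52.7]), array([21. , 20.7]), 45.8) med z 72.6
round body 1677 (array([557.1,  52.7]), array([42.6, 42.8]), 9.2) med z 43.8
square knob 772 (array([558.3, -13.1]), array([21.2, 20.9]), 17.8) med z 72.7
square body 2443 (array([558.5, -13.2]), array([44. , 44.3]), 0.2) med z 43.8
thin 7207 (array([615.4,  20.5]), array([ 50.9, 100.2]), 0.9) med z 35.9
board 13114 (array([597.5,  20.2]), array([130.9, 160.6]), 1.0) med z 8.2
```

View pics/w_b5.png

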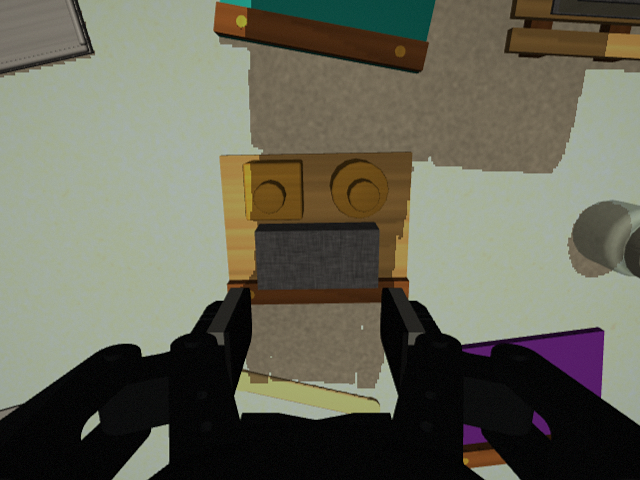

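View pics/top_end.png

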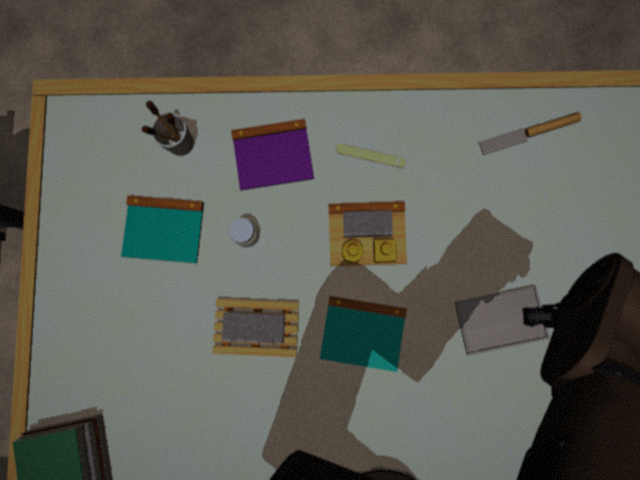

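Both weights are back upright at (270,190) and (360,190) in the wrist view. In the top view the jar (242,230) and folder (370,156) haven't moved, and the tray is empty. I'm handing the job in.

Run:
```python
from h import *
manip.finish_job(); print(manip.state()["t"])
```

```text
the job is handed in; nothing more can be done
the job is handed in; nothing more can be done
```

The job is done in the order asked, and I handed it in after about 70 s of the 144 s allowed. No verdict is reported.

I stood both weights in the tray, laid the thick book on the rack, put the thin book against the fence, and then stood each weight back on its own spot.

My last measurements with the wrist camera, whose calibration is good to about 2 mm:
- **Thick book:** it lies flat and lengthwise on the rack, within about 1 mm of the middle and at the same angle as the rack.
- **Thin book:** it lies flat on the board at about x = +18, y = 0 mm. It is square to the fence to about 0.1° and about 2 mm off it.
- **Weights:** both stand upright within 0.5 mm of where they started, and the square one's sides are within about 1° of the board's.
- **Bystanders:** in the top view the paste jar and bone folder sit at the same pixels as at the start. The tray is empty and the look-alike boards are untouched.

**Disagreements:** the force change when lifting was 5–8 N more than each object's weight. The absolute force readings taken with three of them in the air matched their weights, so I put the difference down to light fingertip contact while gripping. The thick book's starting y also measured about 2 mm off the board centre. I centred the thin book on the board itself.

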